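Roll the prop canister onto its stage mark under the light bar

TASK

Roll the lying metal canister along the table, with the fingertips on its top, until it lies centred between the four tape corners under the low light bar, square with them, and leave it there at rest. Roll it slowly, do not lift it or push it from its lower half, do not strike the light bar, and leave the other props where they are.

Things in the scene. Friction and masses are not known exactly. Their poses are not given: they have to be found in the camera images.
- canister_center (a point): The canister: a smooth closed metal cylinder, diameter 80 mm, length 120 mm, about 0.45 kg, lying on its side. Point: on its axis, half-way along, 40 mm above the table. y axis along the cylinder; x, z turn as it rolls. Starts 90 to 150 mm short of the mark, square within 3 degrees, within 8 mm sideways. Pressed lightly on top it rolls without slip, half as far as the fingertips; stops when let go slowly.
- mark (a point): Centre of the stage mark, at table height: four flat L-shaped corners of pale tape around a clear space of 104 mm (x) by 164 mm (y). Its x axis is the way the canister rolls, to the robot's left give or take 13 degrees; its y axis points roughly to the robot and is where the canister's axis should lie; z is up.
- light_bar: Fixed light bar, origin and axes as the mark. Black bar over the mark along y: 30 mm wide in x, from y = -235 to +110 mm, underside 140 mm and top 185 mm above the table (a screw on the post to 199 mm). One post 18 mm thick with a 90 mm foot at y = -220 mm (far side). Only 60 mm free above the canister: near the mark the tool must lean, fingertips forward (+x) under the bar, its body back.
- cup_a: bystander: an open steel cup standing upright, 70 mm across, 85 mm high, beside the rolling way, on the robot's side; origin at its underside
- cup_b: bystander: an open steel cup standing upright, 70 mm across, 85 mm high, beside the rolling way, on the far side; origin at its underside
- coin_stack: bystander: a stack of brass coins, a disc 38 mm across and 26 mm high, beside the mark on the far side; origin at its underside
- card_box: bystander: a pale paper box of cards lying flat, 64 x 92 x 19 mm, 10 to 14 cm beyond the mark; origin at its underside
- bell: bystander: a brass hand bell standing upright, 72 mm across, 100 mm high, beyond the mark on the far side; origin at its underside
- spoon_a: bystander: a steel spoon lying flat, 165 mm long, beyond the mark on the robot's side; origin at its underside
- spoon_b: bystander: a steel spoon lying flat across the way, 165 mm long, behind the canister's start; origin at its underside
There are look-alikes about, which are no part of the job. Leave any pink or purple look-alike of the part that bears canister_center alone.

How it is judged (in metres and radians):
On the way:
1. the canister has been rolled through about a fifth of a turn or more (angle between canister_center's own z axis and vertical above 1.2 rad), for 0.05 s.
At the end, for the whole second after the job is handed in: the canister lies on the table with its centre within 12 mm of the mark's centre along the rolling way and 22 mm sideways, its axis within 10 degrees of the mark's y axis, at rest (x of canister_center in the frame of mark between -0.012 and 0.012 m and y of canister_center in the frame of mark between -0.022 and 0.022 m and angle between the y axis of canister_center and the y axis of mark, either way round below 0.17 rad and height (world z) of canister_center below 0.046 m and linear speed of canister below 0.01 m/s); the robot touches nothing.
It fails at once if the canister is lifted off the table by more than 10 mm (height (world z) of canister_center above 0.05 m).
It fails at once if the canister runs faster than 0.3 m/s (linear speed of canister above 0.3 m/s).
It fails at once if the canister is pushed or gripped by its lower half (fingers touch it while the grasp point is below 52 mm) (contact force between the fingers and canister above 0.5 N and height (world z) of the grasp point below 0.052 m).
It fails at once if the robot strikes the light bar with more than 10 N (contact force between any of the fingers, the arm and light_bar above 10 N).
It fails at once if a bystander is moved more than 20 mm (distance of any of cup_a, cup_b, coin_stack, card_box, bell, spoon_a, spoon_b from where it was at the start of the episode above 0.02 m).
It also fails if it takes over 72 s, if anything falls off the work surface, if the arm or the gripper's body presses on something with over 40 N, if the wrist force passes 120 N, or if a joint passes its speed limit or range.

ROBOT

A 6-joint arm with a two-finger parallel gripper is mounted at the origin on the work surface. World frame = base frame: x ahead of the robot, y to its left, z up, the work surface at z = 0. Lengths are in mm, angles in rad, forces in N, time in s.
With the tool pointing down it reaches from about 275 to 1000 mm from the base axis. Payload 8.4 kg.
Tool frame: the origin (TCP) lies on the centre line of the jaws, within the pads' length; the fingertips stand r.tip_reach ahead of it and the grasp point (between the pads) lies 11 mm behind it (r.tip_reach is the distance from the TCP to the fingertips, in mm); z points along the fingers, y is the line along which they close (so a half turn about z gives the same grasp; the last joint's range is limited). The gripper opens to 85 mm and grips with 20 to 120 N. Pads are 22 mm wide; open, the fingers measure 114 mm over their backs; the gripper's body (76 mm by 85 mm) begins 54 mm behind the grasp point. The pads swing forward as they close: fully open they stand 13 mm farther back than shut.
Start: joints at [1.178, 0.353, 1.633, -0, 1.155, -0.002], TCP at [238.079, 577.881, 239.281] pointing down, gripper open.
Joint ranges: [-2.63, 2.63], [-0.92, 2.1], [0.06, 2.66], [-1.3, 4.44], [0, 2.69], [-3.02, 3.02]. Speed limits (rad/s): [2.22, 2.22, 2.79, 3.14, 3.14, 3.14].

INTERFACE

Orientations are given as [roll, pitch, yaw] about the fixed x, y, z axes, in that order (R = Rz(yaw) Ry(pitch) Rx(roll)).
In Python, from rig import r gives the robot as it stands.
- The arm moves only by the tool carry_out, never from a script. Its argument "targets" is a list of rows, each an object with "dp": the shift along the tool's x, y, z in mm, a list of three; "yaw": the turn about the tool's z in degrees. A call has 1 to 12 rows; each row is the pose to reach, as a shift and turn from the pose commanded when the call began, along the tool's axes at that moment; what a row does not reach only later rows make up. A row lasts 1/8 s, in which the tool goes at most 62.5 mm and 10.7 degrees, less where a joint would pass 70% of its speed; a pose out of reach is approached as far as the arm can. A call with a gripper value outside its range is refused whole. "fingers" is the opening, from -1 (shut) to 1 (fully open), so that 0 is half open, set as the call begins (left out, the last holds). The fingers move at their own pace and stop on an object; "grip_force" is the grip in N (left out, the last holds). Time passes only in rows, so rows that repeat a pose let the fingers close. It gives the time, the measured TCP pose, the force, the opening and the grip force at its end, in the units of the state.
- r.sense(): the state, without advancing time (a new reading comes with each control period).
- r.grab_frame(name): name is "scene" or "side" or "wrist"; returns the picture (400x640x3 uint8, red, green, blue); there is no depth.
- r.get_calibration(name): a dict with "fx", "fy", "cx", "cy" (pixels), "rvec" (rotation vector, rad) and "tvec" (3), from world to camera coordinates, as OpenCV has them. Camera axes: x right, y down, z forward; pixel columns grow to the right and rows downward; lengths in mm; the calibration is good to about 2 mm. The wrist camera is an equidistant fisheye: a pixel r from the principal point sees the ray r / f radians off the axis. A picture is of the moment at which its call begins: read the wrist's pose just before it. get_calibration takes no time and is no camera call; for the wrist camera it gives the pose at the moment of the call.
- r.sign_off(): hands the job in; it is judged then, once.
The state is a dict: "clock": time; "qpos": joint angles; "qvel": joint speeds; "joint_efforts": joint torques, N m; "eef_pos": TCP position; "tcp_rot": TCP orientation; "contact_force": force on the tool from outside, world axes, zero at the start; "wrist_torque": the same for the moment, N m; "opening": opening from 0.0 (shut) to 1.0 (fully open); "grasp_force": force on a finger pad.
Only numpy, scipy, OpenCV 4.12 (cv2) and the standard library are available. Lean on these libraries where they do the work, as an engineer would, in place of code of your own. Each camera call takes 0.05 s, during which the arm holds its last target. There are 200 camera calls.

## Working session

There is one attempt and no reset: what is moved stays moved. The work goes in short steps, Python scripts to look and compute and a tool call to move; the robot and the scene stay as the last step left them, time stands still between calls to the robot, and variables do not carry over. Pictures are saved under pics/ and viewed, at most 10 in all, crops included, and the job is handed in when it is done.

Besides the shell and the picture viewer there is one more tool, called after "Call:" as name(argument=value, ...) on one line, values as JSON. carry_out: Moves the arm, as the interface text tells. Its arguments: {"type":"object","properties":{"targets":{"type":"array","items":{"type":"object","properties":{"dp":{"type":"array","items":{"type":"number"}},"yaw":{"type":"number"}}}},"fingers":{"type":"number"},"grip_force":{"type":"number"}},"required":["targets"]}

```bash
mkdir -p pics; ls
python3 - <<'E'
from rig import r
import cv2,json
for n in("scene","side"):
    cv2.imwrite(f"pics/{n}0.png",r.grab_frame(n)[:,:,::-1]); print(n,r.get_calibration(n))
print(r.sense(), r.tip_reach)
E
```

```text
pics
scene {'fx': 457.50114010938216, 'fy': 457.50114010938216, 'cx': 315.928271903865, 'cy': 203.50776397142934, 'rvec': array([ 1.7174883 ,  2.14695535, -0.60200256]), 'tvec': array([  43.91254846, -445.90430657, 1350.92661521])}
side {'fx': 493.82078750321676, 'fy': 493.82078750321676, 'cx': 326.9629013685216, 'cy': 195.86698943937466, 'rvec': array([ 1.18970546,  2.30946533, -1.00585831]), 'tvec': array([ 236.12680174, -291.49793866, 1530.40074914])}
{'clock': 0.1, 'qpos': array([ 1.17761484e+00,  3.53587330e-01,  1.63402820e+00,  4.18780063e-05,
        1.15519068e+00, -2.42000670e-03]), 'qvel': array([-0.00037702, -0.00146888, -0.0008526 ,  0.00077511, -0.00012194,
       -0.00014923]), 'joint_efforts': array([ 3.12409858e-03, -6.06359267e+01, -3.42824650e+01,  2.73165188e-04,
        3.98748482e-03,  9.09454911e-06]), 'eef_pos': array([237.90577494, 577.52117973, 238.64497621]), 'tcp_rot': array([-3.14037919e+00, -4.12291798e-05,  2.75081422e+00]), 'contact_force': array([0.54621157, 0.70380457, 0.47241902]), 'wrist_torque': array([-0.02518398, -0.02564731, -0.0027974 ]), 'grasp_force': 0.0, 'opening': 1.0011517855213794} 8.0
```

View pics/scene0.png

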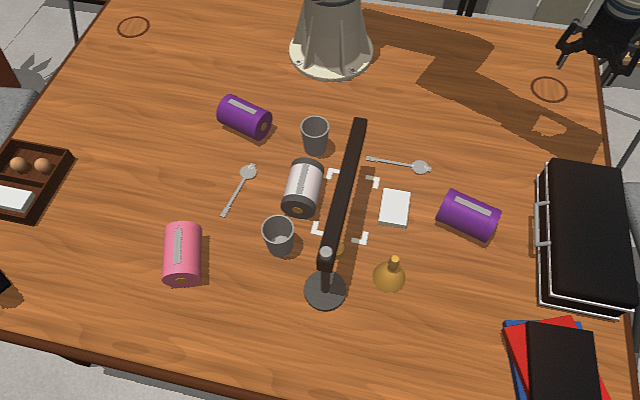

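View pics/side0.png

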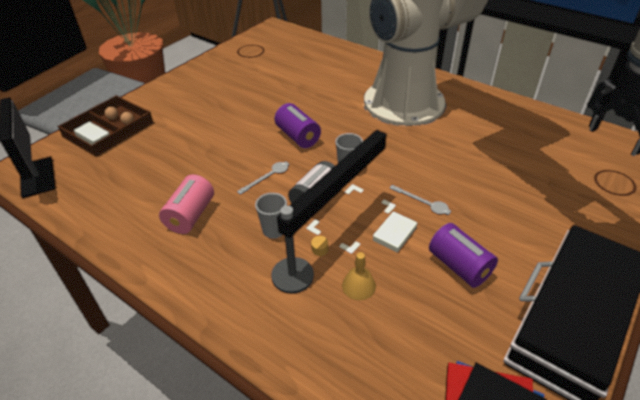

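Candidates in the scene view: a grey/white metal canister (302,188), purple ones (245,117) and (468,215), and a pink one (182,253). I choose (302,188), which lies between the cups and next to the mark. I'll check it in an enlarged crop.

Run:
```python
import cv2
a=cv2.imread("pics/scene0.png")[105:255,250:450]
cv2.imwrite("pics/c1.png",cv2.resize(a,None,fx=4,fy=4,interpolation=cv2.INTER_CUBIC))
```

```text
(no output)
```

View pics/c1.png

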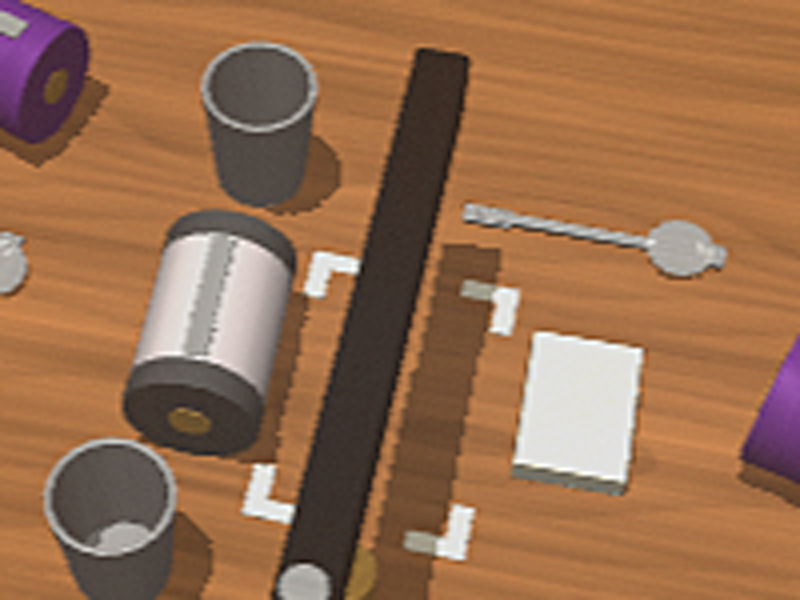

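The crop (4x, offset 250,105) shows the metal canister with its near-camera end disc at (190,420). The tape corners are at about (316,253), (520,291), (244,512) and (463,559). The bar stands free and the cups are at either side. I'll fit poses from these points.

```bash
cat > h.py <<'E'
import numpy as np,cv2
from scipy.optimize import least_squares
def proj(P,c):
    K=np.array([[c['fx'],0,c['cx']],[0,c['fy'],c['cy']],[0,0,1.]])
    return cv2.projectPoints(np.asarray(P,float).reshape(-1,1,3),c['rvec'],c['tvec'],K,None)[0][:,0]
def toworld(px,z,c):
    R=cv2.Rodrigues(c['rvec'])[0]; o=-R.T@c['tvec']
    d=R.T@np.array([(px[0]-c['cx'])/c['fx'],(px[1]-c['cy'])/c['fy'],1]); return o+d*(z-o[2])/d[2]
def cyl(p):
    t=np.linspace(0,2*np.pi,60); a=p[2]; X=np.array([np.cos(a),np.sin(a),0]);Y=np.array([-np.sin(a),np.cos(a),0])
    return np.array([np.array([p[0],p[1],40])+40*np.cos(s)*X+40*np.sin(s)*np.array([0,0,1])+e*Y for e in(-60,60) for s in t])
def fitcyl(pts,c,p0):
    def f(p):
        h=cv2.convexHull(proj(cyl(p),c).astype(np.float32))
        return [cv2.pointPolygonTest(h,(float(u),float(v)),True) for u,v in pts]
    return least_squares(f,p0,diff_step=1e-3,x_scale=[10,10,.05])
def fitmark(inn,c,p0):   # order: corners (x,y) signs
    S=np.array([[-1,1],[1,1],[-1,-1],[1,-1]])*[52,82]
    def f(p):
        a=p[2];Rm=np.array([[np.cos(a),-np.sin(a)],[np.sin(a),np.cos(a)]])
        W=np.c_[S@Rm.T+p[:2],np.zeros(4)]
        return (proj(W,c)-inn).ravel()
    return least_squares(f,p0,x_scale=[10,10,.05])
E
python3 - <<'E'
from rig import r
from h import *
c=r.get_calibration("scene"); k=lambda L:np.array(L)/4.+[250,105]
inn=k([[328,270],[497,303],[263,500],[445,536]])
for p in k([[330,270],[516,290],[264,500],[463,557],[306,252],[245,514]]): print(toworld(p,0,c).round(1))
m=fitmark(inn,c,[500,100,np.pi/2]); print("mark",m.x,m.fun.round(2))
pts=k([[168,235],[147,315],[124,395],[296,255],[280,340],[262,425],[195,454],[132,428],[240,448],[230,210],[185,220],[283,232]])
q=fitcyl(pts,c,[m.x[0],m.x[1]-120,np.pi/2]); print("can",q.x,q.fun.round(2))
a=m.x[2];M=np.array([[np.cos(a),np.sin(a)],[-np.sin(a),np.cos(a)]]);print("can in mark",M@(q.x[:2]-m.x[:2]),np.degrees(q.x[2]-a))
s=r.sense();print(s['eef_pos'])
E
```

```text
[420.4  92.6  -0. ]
[410.4 206.9   0. ]
[585.2  88.4   0. ]
[596.1 205.5   0. ]
[410.3  75.3   0. ]
[596.3  79.8   0. ]
mark [503.42134646 142.41216165   1.55232319] [ 0.21 -0.02 -0.46 -0.07  0.55 -0.25 -0.31  0.36]
can [505.71169703  39.8537215    1.5991753 ] [ 0.16  0.42  0.21  0.65  0.33 -0.02  0.4  -0.01  1.33  0.25  1.38  0.11]
can in mark [-102.49863373   -4.18442772] 2.684428045470076
[237.90577494 577.52117973 238.64497621]
```

Call:
carry_out(targets=[{"dp": [-20,-20,-40],"yaw": -2},{"dp": [-60,-57,-60],"yaw": -4},{"dp": [-100,-96,-60],"yaw": -6},{"dp": [-140,-135,-60],"yaw": -8},{"dp": [-180,-173,-60],"yaw": -10},{"dp": [-220,-211,-60],"yaw": -12},{"dp": [-260,-250,-60],"yaw": -14},{"dp": [-300,-288,-60],"yaw": -16},{"dp": [-340,-327,-60],"yaw": -18},{"dp": [-380,-365,-60],"yaw": -20},{"dp": [-420,-404,-60],"yaw": -21.3},{"dp": [-460,-442,-60],"yaw": -21.3}], fingers=1)

```text
clock: 1.6
eef_pos: [495.3, -7.9, 299.2]
tcp_rot: [3.141, -0.0, 3.123]
contact_force: [1.1, 1.1, -0.1]
opening: 0.996
grasp_force: 0.0
```

Run:
```python
from rig import r
import cv2
s=r.sense();c=r.get_calibration("wrist");print(s['eef_pos'],s['tcp_rot'],c, cv2.Rodrigues(c['rvec'])[0])
cv2.imwrite("pics/w1.png",r.grab_frame("wrist")[:,:,::-1])
```

```text
[495.33452424  -7.87545175 299.18633411] [ 3.14145990e+00 -3.40039655e-05  3.12260493e+00] {'fx': 309.70691628693146, 'fy': 309.70691628693146, 'cx': 324.7176085884851, 'cy': 203.98369176884285, 'rvec': array([-2.09455896, -2.05499266, -0.27905363]), 'tvec': array([  -2.60222502, -528.13122595,  302.44369641])} [[ 0.01922506  0.99981452 -0.00114876]
 [ 0.96330315 -0.01821531  0.267797  ]
 [ 0.26772641 -0.00625502 -0.96347467]]
```

View pics/w1.png

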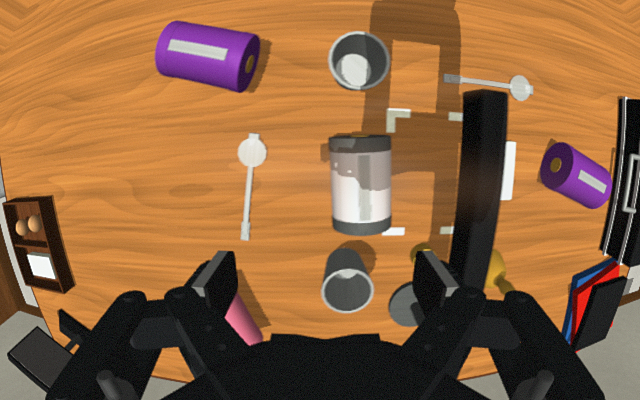

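The wrist view shows the canister at (361,185), its edges at columns 330 and 391 and its axis nearly upright in the picture. The tape corner is at about (390,112) and the bar runs from (487,95) to (472,290). The finger linkages bulge outward well beyond the pads, with elbows at about (125,295) and (570,300), so I have to check how far they stick out against the bar.

```bash
cat >> h.py <<'E'
def fproj(P,c):
    K=np.array([[c['fx'],0,c['cx']],[0,c['fy'],c['cy']],[0,0,1.]])
    return cv2.fisheye.projectPoints(np.asarray(P,float).reshape(-1,1,3),c['rvec'],c['tvec'],K,np.zeros(4))[0][:,0]
def fray(px,c):
    R=cv2.Rodrigues(c['rvec'])[0]; d=np.array([px[0]-c['cx'],px[1]-c['cy']])/c['fx']; t=np.hypot(*d)
    return -R.T@c['tvec'], R.T@np.r_[np.sin(t)*d/t,np.cos(t)]
def ffit(pts,c,p0):
    def f(p):
        h=cv2.convexHull(fproj(cyl(p),c).astype(np.float32))
        return [cv2.pointPolygonTest(h,(float(u),float(v)),True) for u,v in pts]
    return least_squares(f,p0,diff_step=1e-3,x_scale=[10,10,.05])
E
python3 - <<'E'
from rig import r
from h import *
from scipy.spatial.transform import Rotation as Ro
c=r.get_calibration("wrist");s=r.sense();T=Ro.from_euler('xyz',s['tcp_rot']).as_matrix()
for n,p in dict(padtipL=(232,250),padtipR=(417,250),padinL=(200,288),elbL=(122,292),elbL2=(60,360),elbR=(570,300),jointL=(175,292),backL=(205,262)).items():
    o,d=fray(p,c); o=T.T@(o-s['eef_pos']); d=T.T@d
    print(n,[(o+d*(x0-o[0])/d[0]).round(0)for x0 in(-11,0,11)])
print("cam tool",o.round(0))
q=ffit([(330,150),(328,185),(329,220),(391,150),(392,185),(392,220),(360,135),(342,137),(380,137),(360,235),(340,233),(382,232)],c,[505,40,1.6]);print(q.x,q.fun.round(1))
for p in [(397,119),(387,109),(449,113),(405,235)]:
    o,d=fray(p,c);print((o-d*o[2]/d[2]).round(1))
# predicted mark corners / bar edges
a=1.5523;M=np.array([[np.cos(a),-np.sin(a),0],[np.sin(a),np.cos(a),0],[0,0,1]])
print(fproj([M@np.array(v)+[503.4,142.4,0] for v in[(-52,82,0),(52,82,0),(-52,-82,0),(-15,110,185),(15,110,185),(-15,0,185),(15,0,185),(-15,-100,185)]],c).round(0).tolist())
E
```

```text
padtipL [array([-11., -57.,  40.]), array([  0., -49.,  16.]), array([ 11., -41.,  -8.])]
padtipR [array([-11.,  60.,  40.]), array([ 0., 51., 16.]), array([11., 43., -8.])]
padinL [array([-11., -61.,  -8.]), array([  0., -52., -25.]), array([ 11., -43., -43.])]
elbL [array([ -11., -103.,  -20.]), array([  0., -88., -36.]), array([ 11., -73., -52.])]
elbL2 [array([ -11., -101.,  -75.]), array([  0., -86., -84.]), array([ 11., -72., -92.])]
elbR [array([-11., 126., -33.]), array([  0., 109., -47.]), array([ 11.,  91., -61.])]
jointL [array([-11., -73., -14.]), array([  0., -62., -30.]), array([ 11., -52., -47.])]
backL [array([-11., -69.,  22.]), array([  0., -59.,  -0.]), array([ 11., -49., -22.])]
cam tool [  68.    1. -134.]
[511.60076424  33.50734572   1.57302979] [ 0.9 -1.8 -1.5  0.7 -1.2 -2.1  0.5  2.1  2.   1.9  0.9  1.7]
[429.2  89.9   0. ]
[415.3  75.5   0. ]
[417.5 169.    0. ]
[602.7 107.9   0. ]
[[398.0, 113.0], [465.0, 117.0], [394.0, 224.0], [487.0, 82.0], [514.0, 87.0], [479.0, 205.0], [505.0, 205.0], [462.0, 300.0]]
```

Call:
carry_out(targets=[{"dp": [-11,15,0],"yaw": -9},{"dp": [-11,30,0],"yaw": -18},{"dp": [-11,30,0],"yaw": -27},{"dp": [-11,30,10],"yaw": -36},{"dp": [-11,30,30],"yaw": -45},{"dp": [-11,30,50],"yaw": -54},{"dp": [-11,30,75],"yaw": -63},{"dp": [-11,30,100],"yaw": -72},{"dp": [-11,30,125],"yaw": -81.2},{"dp": [-11,30,150],"yaw": -81.2},{"dp": [-11,30,165],"yaw": -81.2},{"dp": [-11,30,170],"yaw": -81.2}], fingers=0.3)

```text
clock: 3.15
eef_pos: [506.2, 23.8, 128.5]
tcp_rot: [3.14, -0.0, -1.744]
contact_force: [0.7, 0.2, 0.7]
opening: 0.65
grasp_force: 0.0
```

Run:
```python
from rig import r
from h import *
s=r.sense();print(s['eef_pos'],s['tcp_rot'],s['qpos'].round(3),s['contact_force'],s['opening'])
c=r.get_calibration("scene"); k=lambda L:np.array(L)/4.+[250,105]
for p in k([[260,85],[110,495]]): print("cup",toworld(p,85,c).round(0))
cv2.imwrite("pics/s2.png",cv2.resize(r.grab_frame("side")[90:290,220:460,::-1],None,fx=3.3,fy=3,interpolation=cv2.INTER_CUBIC) if 0 else cv2.resize(r.grab_frame("side")[100:290,220:460,::-1],None,fx=3,fy=3,interpolation=cv2.INTER_CUBIC))
```

```text
[506.16461878  23.75896573 128.53964053] [ 3.14025444e+00 -2.95879821e-04 -1.74366314e+00] [ 0.044  0.314  1.98  -0.     0.849 -2.925] [0.74130358 0.24000695 0.67817145] 0.6500002510786627
cup [356.  34.  85.]
cup [643.  20.  85.]
```

View pics/s2.png

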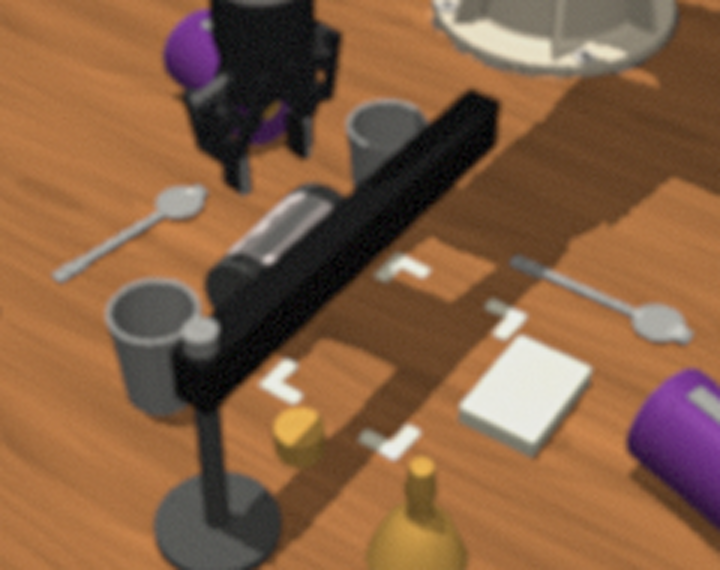

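The side view shows the gripper over the canister's back, the bar free, and the mark corners at crop (400,268), (505,315), (280,380) and (393,440).

Call:
carry_out(targets=[{"dp": [0,0,10],"yaw": 0},{"dp": [0,0,20],"yaw": 0},{"dp": [0,0,30],"yaw": 0},{"dp": [0,0,36],"yaw": 0},{"dp": [0,0,38],"yaw": 0},{"dp": [0,0,38],"yaw": 0}])

```text
clock: 3.95
eef_pos: [506.6, 23.8, 91.2]
tcp_rot: [3.141, 0.0, -1.743]
contact_force: [-0.4, 0.5, 0.0]
opening: 0.65
grasp_force: 0.0
```

Run:
```python
from rig import r
from h import *
c=r.get_calibration("side")
m=fitmark(np.array([[400,268],[505,315],[280,380],[393,440]])/3.+[220,100],c,[503,142,1.55]);print(m.x,m.fun.round(1))
print(r.sense()['contact_force'],r.sense()['eef_pos'])
```

```text
[503.56057865 144.48527791   1.56285162] [-0.2 -1.   0.4  0.2  0.2  0.4 -0.4  0.3]
[-0.4284811   0.47041307  0.00426424] [506.6267688   23.77905279  91.23893354]
```

Call:
carry_out(targets=[{"dp": [0,0,1.5],"yaw": 0},{"dp": [0,0,3],"yaw": 0},{"dp": [0,0,4],"yaw": 0},{"dp": [0,0,4],"yaw": 0}])

```text
clock: 4.45
eef_pos: [506.5, 23.7, 87.2]
tcp_rot: [3.141, -0.0, -1.743]
contact_force: [-0.1, -0.2, -0.9]
opening: 0.643
grasp_force: 0.0
```

Call:
carry_out(targets=[{"dp": [0,0,1],"yaw": 0},{"dp": [0,0,2],"yaw": 0},{"dp": [0,0,2],"yaw": 0}])

```text
clock: 4.82
eef_pos: [506.6, 23.8, 85.2]
tcp_rot: [3.141, -0.0, -1.743]
contact_force: [0.0, 0.5, -1.5]
opening: 0.652
grasp_force: 0.0
```

Call:
carry_out(targets=[{"dp": [0,0,1],"yaw": 0},{"dp": [0,0,2],"yaw": 0},{"dp": [0,0,2],"yaw": 0}])

```text
clock: 5.2
eef_pos: [506.7, 23.8, 83.6]
tcp_rot: [-3.142, 0.0, -1.743]
contact_force: [-2.1, -1.0, 4.9]
opening: 0.651
grasp_force: 2.6
```

Call:
carry_out(targets=[{"dp": [0,0,1],"yaw": 0},{"dp": [0,0,2],"yaw": 0},{"dp": [0,0,2],"yaw": 0}])

```text
clock: 5.58
eef_pos: [506.8, 23.7, 83.0]
tcp_rot: [-3.141, -0.0, -1.743]
contact_force: [-6.7, -1.3, 24.5]
opening: 0.652
grasp_force: 12.8
```

Call:
carry_out(targets=[{"dp": [0,0,-1.3],"yaw": 0},{"dp": [-3,0.5,-1.3],"yaw": 0},{"dp": [-7,1.2,-1.3],"yaw": 0},{"dp": [-12,2.1,-1.3],"yaw": 0},{"dp": [-16,2.8,-1.3],"yaw": 0},{"dp": [-16,2.8,-1.3],"yaw": 0}])

```text
clock: 6.32
eef_pos: [506.2, 40.3, 83.6]
tcp_rot: [3.141, -0.0, -1.743]
contact_force: [-4.8, 0.4, 17.4]
opening: 0.652
grasp_force: 8.4
```

Run:
```python
from rig import r
from h import *
cv2.imwrite("pics/s3.png",cv2.resize(r.grab_frame("scene")[105:255,250:450,::-1],None,fx=4,fy=4,interpolation=cv2.INTER_CUBIC))
```

```text
(no output)
```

View pics/s3.png

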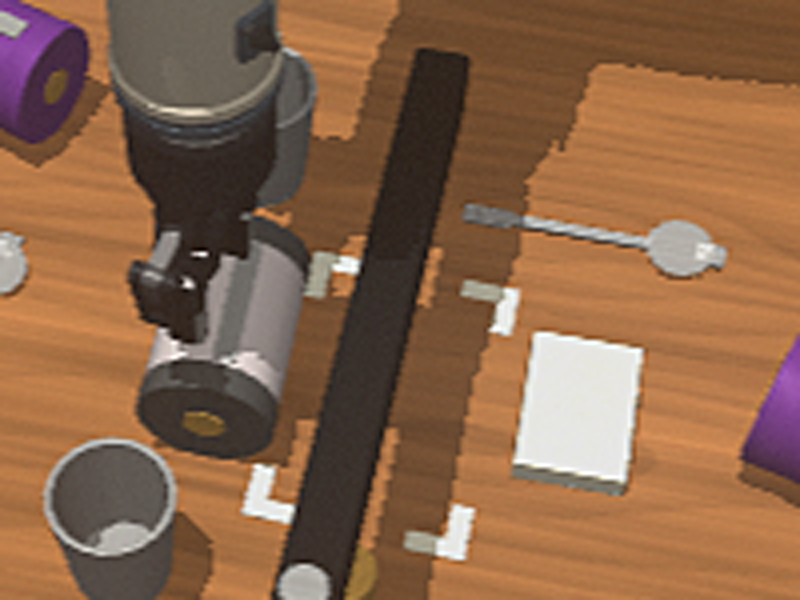

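Pictured: the canister is rolling under the fingertips. Its end disc moved from (190,420) to (204,422), the strip turned, and it is still square.

Call:
carry_out(targets=[{"dp": [-3,0.5,-0.5],"yaw": 0},{"dp": [-7,1.2,-0.6],"yaw": 0},{"dp": [-12,2.1,-0.6],"yaw": 0},{"dp": [-17,3.0,-0.6],"yaw": 0},{"dp": [-22,3.9,-0.6],"yaw": 0},{"dp": [-26,4.6,-0.6],"yaw": 0},{"dp": [-28,4.9,-0.6],"yaw": 0},{"dp": [-28,4.9,-0.6],"yaw": 0}])

```text
clock: 7.38
eef_pos: [505.9, 68.6, 83.7]
tcp_rot: [3.14, -0.0, -1.743]
contact_force: [-6.0, -0.2, 10.7]
opening: 0.65
grasp_force: 5.8
```

Call:
carry_out(targets=[{"dp": [-3,0.5,0],"yaw": 0},{"dp": [-7,1.2,0],"yaw": 0},{"dp": [-11,1.9,0.1],"yaw": 0},{"dp": [-14,2.5,0.2],"yaw": 0},{"dp": [-15,2.6,0.2],"yaw": 0},{"dp": [-15,2.6,0.2],"yaw": 0},{"dp": [-15,2.6,-0.8],"yaw": 0},{"dp": [-15,2.6,-2],"yaw": 0},{"dp": [-15,2.6,-6],"yaw": 0},{"dp": [-15,2.6,-12],"yaw": 0}])

```text
clock: 8.62
eef_pos: [506.5, 83.6, 95.4]
tcp_rot: [3.141, -0.0, -1.743]
contact_force: [-0.7, 0.8, -0.8]
opening: 0.653
grasp_force: 0.0
```

Run:
```python
from rig import r
from h import *
cv2.imwrite("pics/s4.png",cv2.resize(r.grab_frame("scene")[105:255,250:450,::-1],None,fx=4,fy=4,interpolation=cv2.INTER_CUBIC))
print(r.sense()['qpos'].round(3))
```

```text
[ 0.161  0.373  1.987 -0.     0.78  -2.808]
```

View pics/s4.png

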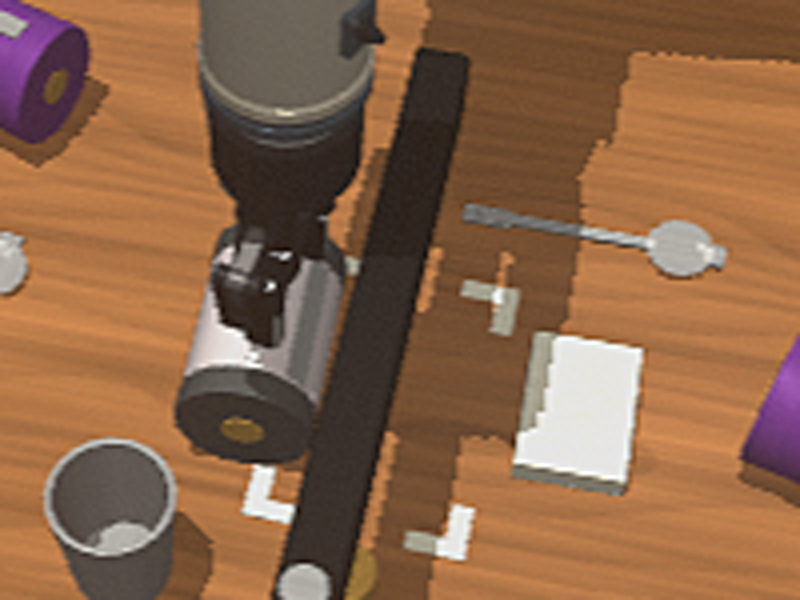

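The disc is now at (242,430), with the canister still square and the bar untouched. I'll step back for the second stroke.

Call:
carry_out(targets=[{"dp": [10,-1.7,0],"yaw": -2},{"dp": [20,-3.5,0],"yaw": -4},{"dp": [30,-5.2,0],"yaw": -6},{"dp": [30,-5.2,5],"yaw": -6},{"dp": [30,-5.2,9],"yaw": -6},{"dp": [30,-5.2,11.5],"yaw": -6},{"dp": [30,-5.2,12.3],"yaw": -6},{"dp": [30,-5.2,12.3],"yaw": -6}])

```text
clock: 9.68
eef_pos: [506.5, 53.5, 83.1]
tcp_rot: [3.141, -0.0, -1.639]
contact_force: [-1.8, -0.3, 5.5]
opening: 0.653
grasp_force: 2.9
```

Run:
```python
from rig import r
from h import *
c=r.get_calibration("scene"); k=lambda p:np.array(p)/4.+[250,105]
for p in [(190,420),(204,422),(242,430)]: print(toworld(k(p),40,c).round(1))
```

```text
[565.1  41.5  40. ]
[564.7  49.5  40. ]
[565.1  71.5  40. ]
```

Call:
carry_out(targets=[{"dp": [-2,0.1,0],"yaw": 0},{"dp": [-6,0.4,-0.1],"yaw": 0},{"dp": [-11,0.7,-0.3],"yaw": 0},{"dp": [-16,1.1,-0.4],"yaw": 0},{"dp": [-21,1.4,-0.4],"yaw": 0},{"dp": [-26,1.8,-0.4],"yaw": 0},{"dp": [-29,2,-0.4],"yaw": 0},{"dp": [-31,2.1,-0.4],"yaw": 0},{"dp": [-31,2.1,-0.4],"yaw": 0}])

```text
clock: 10.8
eef_pos: [505.7, 84.7, 83.7]
tcp_rot: [3.14, -0.0, -1.639]
contact_force: [-6.0, 0.2, 11.9]
opening: 0.651
grasp_force: 6.0
```

Call:
carry_out(targets=[{"dp": [0,0,-1.5],"yaw": 0},{"dp": [0,0,-5],"yaw": 0},{"dp": [8,-0.5,-8],"yaw": 0},{"dp": [16,-1.1,-8],"yaw": 0},{"dp": [21,-1.4,-8],"yaw": 0},{"dp": [21,-1.4,-4],"yaw": 0},{"dp": [21,-1.4,-1],"yaw": 0},{"dp": [21,-1.4,0.8],"yaw": 0},{"dp": [21,-1.4,1.4],"yaw": 0},{"dp": [21,-1.4,1.4],"yaw": 0}])

```text
clock: 12.05
eef_pos: [506.4, 63.3, 82.0]
tcp_rot: [3.141, -0.0, -1.638]
contact_force: [-0.8, 0.9, 2.8]
opening: 0.65
grasp_force: 1.6
```

Call:
carry_out(targets=[{"dp": [0,0,0.4],"yaw": 0},{"dp": [-3,0.2,0.2],"yaw": 0},{"dp": [-7,0.5,-0.1],"yaw": 0},{"dp": [-11,0.7,-0.5],"yaw": 0},{"dp": [-15,1,-0.8],"yaw": 0},{"dp": [-19,1.3,-1.0],"yaw": 0},{"dp": [-22,1.5,-1.2],"yaw": 0},{"dp": [-22,1.5,-1.2],"yaw": 0}])

```text
clock: 13.05
eef_pos: [505.8, 85.5, 83.5]
tcp_rot: [3.14, -0.0, -1.639]
contact_force: [-4.3, -0.4, 11.3]
opening: 0.646
grasp_force: 5.6
```

Call:
carry_out(targets=[{"dp": [0,0,-1.5],"yaw": 0},{"dp": [0,0,-4],"yaw": 0},{"dp": [8,-0.5,-5],"yaw": 0},{"dp": [16,-1.1,-4],"yaw": 0},{"dp": [21,-1.4,-2],"yaw": 0},{"dp": [21,-1.4,2],"yaw": 0},{"dp": [21,-1.4,4],"yaw": 0},{"dp": [21,-1.4,5],"yaw": 0},{"dp": [21,-1.4,5.5],"yaw": 0},{"dp": [21,-1.4,5.5],"yaw": 0}])

```text
clock: 14.3
eef_pos: [506.4, 64.3, 77.7]
tcp_rot: [3.141, -0.0, -1.638]
contact_force: [-0.2, -0.7, 2.0]
opening: 0.654
grasp_force: 0.8
```

Call:
carry_out(targets=[{"dp": [0,0,0.6],"yaw": 0},{"dp": [-4,0.3,-0.4],"yaw": 0},{"dp": [-7.5,0.5,-1.3],"yaw": 0},{"dp": [-11,0.8,-2.2],"yaw": 0},{"dp": [-15,1,-3.0],"yaw": 0},{"dp": [-19,1.3,-3.7],"yaw": 0},{"dp": [-22,1.5,-4.2],"yaw": 0},{"dp": [-22,1.5,-4.2],"yaw": 0}])

```text
clock: 15.3
eef_pos: [506.1, 86.6, 81.9]
tcp_rot: [3.141, -0.0, -1.638]
contact_force: [-2.2, -0.7, 5.8]
opening: 0.652
grasp_force: 3.1
```

Run:
```python
from rig import r
from h import *
cv2.imwrite("pics/s5.png",cv2.resize(r.grab_frame("scene")[105:255,250:450,::-1],None,fx=4,fy=4,interpolation=cv2.INTER_CUBIC))
```

```text
(no output)
```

View pics/s5.png

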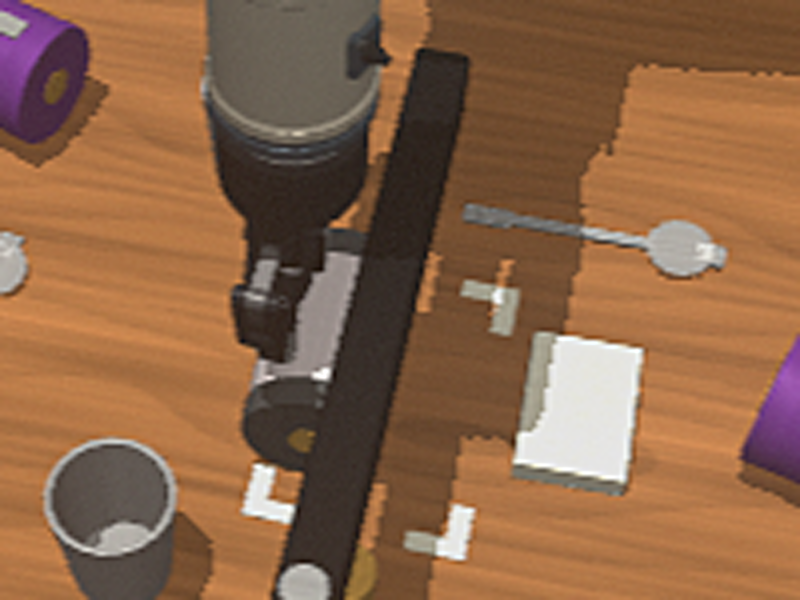

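The left end cap is now at column 243, which puts the canister at about y=108 mm. It is square and the bar is not touched.

Call:
carry_out(targets=[{"dp": [0,0,-1],"yaw": 0},{"dp": [0,0,-3],"yaw": 0},{"dp": [8,-0.5,-3],"yaw": 0},{"dp": [16,-1.1,-1],"yaw": 0},{"dp": [24,-1.6,2],"yaw": 0},{"dp": [24,-1.6,7],"yaw": 0},{"dp": [24,-1.6,12],"yaw": 0},{"dp": [24,-1.6,13],"yaw": 0},{"dp": [22,-1.5,13],"yaw": 0},{"dp": [21,-1.4,13],"yaw": 0},{"dp": [21,-1.4,13],"yaw": 0}])

```text
clock: 16.73
eef_pos: [506.6, 65.4, 68.9]
tcp_rot: [-3.141, 0.0, -1.638]
contact_force: [0.4, 0.3, 0.7]
opening: 0.652
grasp_force: 0.0
```

Call:
carry_out(targets=[{"dp": [-2,0.1,0],"yaw": 0},{"dp": [-5,0.3,-1],"yaw": 0},{"dp": [-9,0.6,-2.4],"yaw": 0},{"dp": [-13,0.9,-3.9],"yaw": 0},{"dp": [-17,1.2,-5.3],"yaw": 0},{"dp": [-20,1.4,-6.4],"yaw": 0},{"dp": [-22,1.5,-7.1],"yaw": 0},{"dp": [-22,1.5,-7.1],"yaw": 0}])

```text
clock: 17.73
eef_pos: [506.1, 87.2, 76.3]
tcp_rot: [3.141, -0.0, -1.638]
contact_force: [-2.8, -2.6, 8.1]
opening: 0.648
grasp_force: 3.8
```

Call:
carry_out(targets=[{"dp": [0,0,-2],"yaw": 0},{"dp": [3,-0.2,-4],"yaw": 0},{"dp": [10,-0.7,-3],"yaw": 0},{"dp": [18,-1.2,0],"yaw": 0},{"dp": [25,-1.7,2],"yaw": 0},{"dp": [25,-1.7,9],"yaw": 0},{"dp": [25,-1.7,16],"yaw": 0},{"dp": [25,-1.7,20],"yaw": 0},{"dp": [25,-1.7,21],"yaw": 0},{"dp": [21,-1.4,21],"yaw": 0},{"dp": [18,-1.2,21],"yaw": 0},{"dp": [18,-1.2,21],"yaw": 0}])

```text
clock: 19.23
eef_pos: [506.6, 69.6, 55.1]
tcp_rot: [-3.141, 0.0, -1.638]
contact_force: [1.1, -0.8, -0.6]
opening: 0.65
grasp_force: 0.0
```

Call:
carry_out(targets=[{"dp": [-2,0.1,0],"yaw": -1},{"dp": [-4,0.3,-0.6],"yaw": -2},{"dp": [-6,0.4,-1.2],"yaw": -2.5},{"dp": [-8,0.5,-1.8],"yaw": -2.5},{"dp": [-10,0.7,-2.4],"yaw": -2.5},{"dp": [-12,0.8,-3],"yaw": -2.5},{"dp": [-14,1,-3.5],"yaw": -2.5},{"dp": [-14,1,-3.5],"yaw": -2.5}])

```text
clock: 20.23
eef_pos: [506.4, 82.5, 59.2]
tcp_rot: [3.141, -0.001, -1.594]
contact_force: [-2.8, -8.9, 14.7]
opening: 0.65
grasp_force: 7.0
```

Run:
```python
from rig import r
import cv2
a=r.grab_frame("scene")[:,:,::-1][130:255,280:400]; b=r.grab_frame("side")[:,:,::-1][100:260,260:400]
f=lambda i,k:cv2.resize(i,None,fx=k,fy=k,interpolation=cv2.INTER_CUBIC)
import numpy as np
A=f(a,3.2);B=f(b,2.5);print(A.shape,B.shape);cv2.imwrite("pics/s6.png",np.hstack([A,B]))
```

```text
(400, 384, 3) (400, 350, 3)
```

View pics/s6.png

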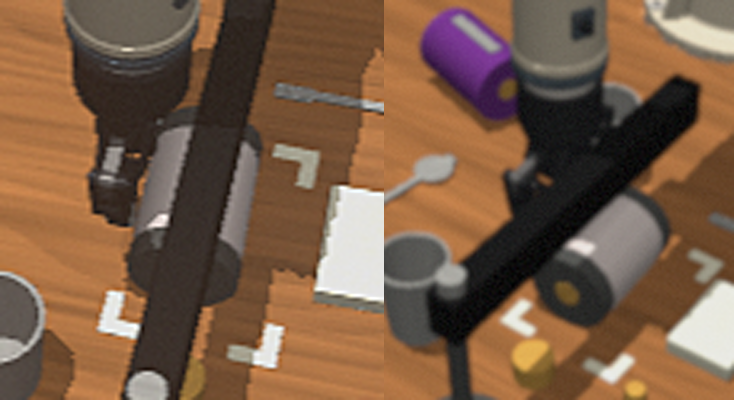

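The canister is under the bar, with the finger at its back. Scene outline: from (127,250) round to (260,150). Side outline: disc at (568,293), bottom at (590,326), right edge at (668,235). I'll fit both.

Run:
```python
from rig import r
from h import *
c1=r.get_calibration("scene");c2=r.get_calibration("side")
A=np.array([(127,250),(130,272),(150,290),(236,285),(248,235),(260,150),(255,125),(230,112),(200,108),(180,110)])/3.2+[280,130]
B=(np.array([(536,280),(545,300),(565,318),(590,326),(612,315),(640,270),(668,235),(667,215),(650,192)])-[384,0])/2.5+[260,100]
for n,P,c in(("scene",A,c1),("side",B,c2)):
    q=fitcyl(P,c,[506,133,1.57]);print(n,q.x.round(3),q.fun.round(1))
print("disc",toworld((np.array((568,293))-[384,0])/2.5+[260,100],40,c2))
```

```text
scene [502.668 129.277   1.598] [-0.5  1.2  1.3  0.8 -0.2  0.8 -0.2  0.5  1.   0.9]
side [500.487 129.576   1.702] [ 0.3  0.3  0.  -0.2 -0.1  0.8 -0.6  0.2  0.3]
disc [564.11527274 133.93394736  40.        ]
```

Call:
carry_out(targets=[{"dp": [-2,0,-0.8],"yaw": 0},{"dp": [-4,0.1,-1.4],"yaw": 0},{"dp": [-5.5,0.1,-1.8],"yaw": 0},{"dp": [-5.5,0.1,-1.8],"yaw": 0}])

```text
clock: 20.82
eef_pos: [506.3, 87.4, 61.6]
tcp_rot: [3.141, -0.002, -1.593]
contact_force: [-4.8, -14.4, 23.8]
opening: 0.648
grasp_force: 12.0
```

Call:
carry_out(targets=[{"dp": [0,0,-0.8],"yaw": 0},{"dp": [-1.2,0,-2],"yaw": 0},{"dp": [-2.4,0,-3.2],"yaw": 0},{"dp": [-2.4,0,-3.2],"yaw": 0}])

```text
clock: 21.32
eef_pos: [506.2, 90.6, 64.0]
tcp_rot: [3.141, -0.001, -1.594]
contact_force: [-3.2, -5.8, 11.9]
opening: 0.648
grasp_force: 6.0
```

Call:
carry_out(targets=[{"dp": [2,0,-2],"yaw": 0},{"dp": [8,0,-3],"yaw": 0},{"dp": [14,0,-1],"yaw": 0},{"dp": [14,0,5],"yaw": 0},{"dp": [14,0,10],"yaw": 0},{"dp": [14,0,11],"yaw": 0},{"dp": [10,0,11],"yaw": 0},{"dp": [7,0,11],"yaw": 0},{"dp": [5,0,10.5],"yaw": 0},{"dp": [3,0,10],"yaw": 0},{"dp": [3,0,10],"yaw": 0}])

```text
clock: 22.7
eef_pos: [506.5, 88.4, 53.5]
tcp_rot: [-3.141, 0.0, -1.595]
contact_force: [-0.3, 0.2, -0.3]
opening: 0.652
grasp_force: 0.0
```

Call:
carry_out(targets=[{"dp": [-0.8,0,0],"yaw": 0},{"dp": [-1.6,0,-0.5],"yaw": 0},{"dp": [-1.6,0,-0.5],"yaw": 0}])

```text
clock: 23.08
eef_pos: [506.5, 89.8, 53.9]
tcp_rot: [-3.142, 0.0, -1.595]
contact_force: [0.6, 0.4, -0.5]
opening: 0.653
grasp_force: 0.0
```

Call:
carry_out(targets=[{"dp": [6,0,0],"yaw": 0},{"dp": [14,0,-4],"yaw": 0},{"dp": [24,0,-15],"yaw": 0},{"dp": [36,0,-35],"yaw": 1},{"dp": [50,0,-55],"yaw": 3},{"dp": [65,0,-80],"yaw": 5},{"dp": [80,0,-110],"yaw": 7},{"dp": [95,0,-140],"yaw": 9},{"dp": [110,0,-170],"yaw": 12},{"dp": [125,0,-190],"yaw": 14},{"dp": [125,0,-190],"yaw": 14}])

```text
clock: 24.45
eef_pos: [504.2, -36.4, 245.9]
tcp_rot: [-3.138, 0.001, -1.841]
contact_force: [-0.3, -0.4, -0.5]
opening: 0.649
grasp_force: 0.0
```

Run:
```python
from rig import r
import cv2, numpy as np
print(r.sense()['qpos'].round(2))
a=r.grab_frame("scene")[:,:,::-1][130:255,280:400]; b=r.grab_frame("side")[:,:,::-1][140:240,300:400]
f=lambda i,k:cv2.resize(i,None,fx=k,fy=k,interpolation=cv2.INTER_CUBIC)
cv2.imwrite("pics/s7.png",np.hstack([f(a,3.2),f(b,4)]))
```

```text
[-0.07  0.16  1.88 -0.    1.1  -2.95]
```

View pics/s7.png

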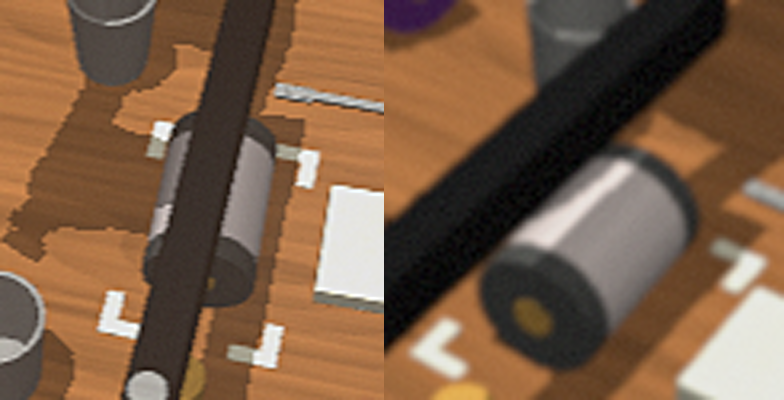

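The canister stands at rest under the bar between the tape corners. The scene outline runs from (143,255) to (275,160), and the side disc is at (532,316). I'll fit it.

Run:
```python
from rig import r
from h import *
c1=r.get_calibration("scene");c2=r.get_calibration("side")
A=np.array([(143,255),(147,280),(160,292),(200,305),(245,298),(255,285),(265,220),(275,160),(272,140),(250,118),(177,125),(160,180)])/3.2+[280,130]
B=(np.array([(480,285),(490,325),(515,355),(550,370),(585,362),(605,345),(650,290),(695,230),(697,205),(680,175),(650,152)])-[384,0])/4+[300,140]
for n,P,c,m in(("scene",A,c1,(503.4,142.4,1.552)),("side",B,c2,(503.6,144.5,1.563))):
    q=fitcyl(P,c,[506,140,1.57]);d=q.x[:2]-m[:2];a=m[2]
    print(n,q.x.round(3),q.fun.round(1),"rel",d@[np.cos(a),np.sin(a)],d@[-np.sin(a),np.cos(a)],np.degrees(q.x[2]-a))
print("disc",toworld((np.array((532,316))-[384,0])/4+[300,140],40,c2))
```

```text
scene [501.78  139.904   1.603] [-0.1  0.8  0.5  0.6  0.6 -0.1  0.1  0.1  1.5  1.1  1.6  0.2] rel -2.525527561978879 1.5731910682633063 2.8942185427188307
side [504.355 141.767   1.633] [ 1.1  0.6 -0.2  0.3  1.1 -0.1 -0.3  0.1  0.1  0.6  0.9] rel -2.7273630606301107 -0.7767271035399553 4.024628983127756
disc [564.32910774 143.43058046  40.        ]
```

Both views put it 3 mm short along the rolling way, about 1 mm off sideways and 3–4° out of square, all inside the limits. I'll hand it in.

```bash
python3 -c "
from rig import r
print(r.sign_off())"
```

```text
the job is handed in; nothing more can be done
None
```

I rolled the canister under the light bar and handed the job in at about 24 s: it lies at rest about 3 mm short of the mark's centre, about 1 mm off sideways and 3–4° out of square; I saw no contact with the bar or the bystanders, and sign-off returned no verdict. The interface could not lean the tool, so the last three strokes were made from behind the canister's upper half, with the grasp point above about 60 mm.

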